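Clear the setting block and snap its cover on

ROBOT

A 6-joint arm with a two-finger parallel gripper is mounted at the origin on the work surface. World frame = base frame: x ahead of the robot, y to its left, z up, the work surface at z = 0. Lengths are in m, angles in rad, forces in N, time in s.
With the tool pointing down it reaches from about 0.35 to 0.775 m from the base axis. Payload 5.5 kg.
Tool frame: the origin (TCP) lies midway between the tips of the shut fingers; the grasp point (between the pads) lies 19 mm behind it (pinch_z is the distance from the TCP to the grasp point, in m); z points along the fingers, x is the direction in which the jaws open and shut, and the axes are right-handed (so a half turn about z gives the same grasp; the last joint's range is limited). The gripper opens to 85 mm and grips with 20 to 120 N. Pads are 22 mm wide; open, the fingers measure 114 mm over their backs; the gripper's body (76 mm by 85 mm) begins 54 mm behind the grasp point. The pads swing forward as they close: fully open they stand 13 mm farther back than shut.
Start: joints at [1.157, 0.313, 0.046, 1.304, 0, 1.431], TCP at [0.155, 0.554, 0.231] pointing down, gripper open.
Joint ranges: [-2.76, 2.76], [-0.86, 1.69], [-1.03, 1.26], [-2.2, 2.34], [-1.47, 1.5], [-3.14, 3.14]. Speed limits (rad/s): [2.57, 2.57, 3.14, 3.14, 3.14, 3.14].

INTERFACE

Orientations are given as a unit quaternion [w, x, y, z].
In Python, from workcell import get_state, read_camera, camera_info, hand_in, trace, pinch_z gives the robot as it stands. The module is installed in compiled form; this text tells all that it offers.
- The arm moves only by the tool arm_command, never from a script. Its argument "steps" is text: rows parted by semicolons, each of 4 numbers parted by spaces: the shift along the world's x, y, z in mm, then the turn about the world's z in rad. In form: tx ty tz spin; .... A call has 1 to 20 rows; each row is the pose to reach, as a shift and turn from the pose measured when the call began; what a row does not reach only later rows make up. A row lasts 1/8 s, in which the tool goes at most 62.5 mm and 10.7 degrees, less where a joint would pass 70% of its speed; a pose out of reach is approached as far as the arm can. A call with a gripper value outside its range is refused whole. "fingers" is the gripper command: -1 is shut, 1 is fully open, values between are in proportion, set as the call begins (left out, the last holds). The fingers move at their own pace and stop on an object; "newtons" is the grip in N (left out, the last holds). Time passes only in rows, so rows that repeat a pose let the fingers close. It gives the time, the measured TCP pose, the force and the opening at its end, in the units of the state.
- get_state(): the state, without advancing time (a new reading comes with each control period).
- read_camera(name): name is "scene" or "top" or "wrist"; returns the picture (400x640x3 uint8, red, green, blue); there is no depth.
- camera_info(name): a dict with "mtx" (3x3 intrinsics, pixels), "R" (3x3) and "t" (3): a world point X has camera coordinates R X + t. Camera axes: x right, y down, z forward; pixel columns grow to the right and rows downward; lengths in m; the calibration is good to about 2 mm. The wrist camera is an equidistant fisheye: a pixel r from the principal point sees the ray r / f radians off the axis. A picture is of the moment at which its call begins: read the wrist's pose just before it. camera_info takes no time and is no camera call; for the wrist camera it gives the pose at the moment of the call.
- hand_in(): hands the job in, once; it reports no verdict.
Trained networks look in the newest picture that a camera, given by its name, has taken for a name from the list of things; names that differ only in an ending like _2 or _b are one class to them, and where a whole thing is asked for, a point or a joint stands for the part that bears it (a point fixed in the world has none). Each returns a list of dicts, best first, with "score" (0 to 1); they miss things now and then, are a little off and sometimes report something else, mostly with a low value. They report only what shows in the picture. A call takes as long as a camera call. They do not tell look-alikes from the thing itself.
- trace(camera, name): "mask" (400x640 bool, what is visible of it) and "box" ([left, top, width, height] in pixels, round what is visible of it).
The state is a dict: "clock": time; "joint_pos": joint angles; "qvel": joint speeds; "tau": joint torques, N m; "tcp_pos": TCP position; "orientation": TCP orientation; "wrist_force": force on the tool from outside, world axes, zero at the start; "ft_torque": the same for the moment, N m; "finger_gap": finger opening in m.
Only numpy, scipy, OpenCV 4.12 (cv2) and the standard library are available. Lean on these libraries where they do the work, as an engineer would, in place of code of your own. Each camera call takes 0.05 s, during which the arm holds its last target.

TASK

Take the scraper block, sweep all four loose brass blanks off the top of the steel setting block with it, and put the scraper aside. Then pick up the grey cover by its grip bar and press it down over the block until it snaps and sits fully home all round. Finish without letting go: keep hold of the grip bar and keep pressing the cover down firmly (about 10 N).

Things in the scene. Friction and masses are not known exactly. Their poses are not given: they have to be found in the camera images.
- bed_top (a point): Centre of the flat top of the setting block, a dark steel block with a bright steel top, fixed to the bench: 110 mm along its x, 80 mm along its y, top 50 mm above the bench; z up. In the middle of each long side (y = +/-40 mm) a sprung steel roller stands out 5 mm, its axis 13 mm below the top. Two 6 mm thick screw lugs reach 19 mm out from the -x end at bench level.
- scraper_grip (a point): Centre of the scraper's wooden handle, 42 mm above its underside. The scraper stands upright on the bench at one side of the block: black rubber foot 24 mm along x, 96 mm along y, 14 mm high; handle on it 20 mm along x (grip across this), 64 mm along y, 56 mm high. About 150 g. x is the sweeping direction, z up.
- cover_grip (a point): Centre of the grip bar on the grey plastic cover, 55 mm above the cover's lower rim. The bar stands up from the middle of the cover's flat plate (plate top 21 mm below this point): 16 mm along x (grip across this), 70 mm along y, 42 mm high; z up. With the cover home on the block this point is 27 mm above bed_top and straight over it.
- chip0_mid (a point): Centre of a loose brass blank, one of four alike: a disc 18 mm across and 6 mm thick, 13 g, lying flat on the block's top at the start.
- chip1_mid (a point): Centre of a loose brass blank, one of four alike: a disc 18 mm across and 6 mm thick, 13 g, lying flat on the block's top at the start.
- chip2_mid (a point): Centre of a loose brass blank, one of four alike: a disc 18 mm across and 6 mm thick, 13 g, lying flat on the block's top at the start.
- chip3_mid (a point): Centre of a loose brass blank, one of four alike: a disc 18 mm across and 6 mm thick, 13 g, lying flat on the block's top at the start.
- block: The steel setting block as a whole, fixed to the bench; its origin is the centre of its underside, axes as bed_top.
- bed: The bright steel top slab of the setting block, 110 x 80 x 10 mm, fixed; its origin is the centre of its underside, 10 mm below bed_top.
- cover: The cover, a shallow upside-down tray standing on its rim at the other side of the block, about 160 g; origin: centre of the rim. Rim about 130 (x) x 104 mm; mouth 122 x 94, narrowing to 114 x 83 inside; 28 mm deep. Fits either way round, its x along the block's x. While going on, resistance starts about 13 mm above home, peaks at about 12 N, drops about 7 mm above home; then it pulls itself down.
- scraper: The scraper block as a whole; its origin is the centre of its underside.
- jar: Bystander: a closed glass jar, 60 mm across, 85 mm high, origin under its centre. Leave it alone.
- spool: Bystander: a wooden thread spool, 52 mm across, 62 mm high, origin under its centre. Leave it alone.
- mallet: Bystander: a wooden mallet about 240 mm long, lying on the bench. Leave it alone.
- chip0: Blank 0 as a whole; its origin is 3 mm below chip0_mid when it lies flat.
- chip1: Blank 1 as a whole; its origin is 3 mm below chip1_mid when it lies flat.
- chip2: Blank 2 as a whole; its origin is 3 mm below chip2_mid when it lies flat.
- chip3: Blank 3 as a whole; its origin is 3 mm below chip3_mid when it lies flat.
There are look-alikes about, which are no part of the job. Of the things that look like the cover, the middle-sized one is meant.

How it is judged:
By the outcome, as a careful person would: the job done as asked, in the order asked, and still so for the second after the job is handed in, while the arm keeps its last pose, push and grip.
It also fails if it takes over 69 s, if anything falls off the work surface, if the arm or the gripper's body presses on something with over 40 N, if the wrist force passes 120 N, or if a joint passes its speed limit or range.

## Working session

There is one attempt and no reset: what is moved stays moved. The work goes in short steps, Python scripts to look and compute and a tool call to move; the robot and the scene stay as the last step left them, time stands still between calls to the robot, and variables do not carry over. Pictures are saved under pics/ and viewed, and the job is handed in when it is done.

Besides the shell and the picture viewer there is one more tool, called after "Emit:" as name(argument=value, ...) on one line, values as JSON. arm_command: Moves the arm, as the interface text tells. Its arguments: {"type":"object","properties":{"steps":{"type":"string"},"fingers":{"type":"number"},"newtons":{"type":"number"}},"required":["steps"]}

```bash
mkdir -p pics
python3 - <<'E'
from workcell import *
import cv2
print(get_state(), pinch_z)
for n in ["scene","top"]:
    im=read_camera(n); cv2.imwrite(f"pics/{n}0.png",im[:,:,::-1])
    c=camera_info(n); print(n,c)
E
```

```text
{'clock': 0.0, 'joint_pos': array([1.15739520e+00, 3.14029832e-01, 4.49970104e-02, 1.30363937e+00,
       4.15000975e-05, 1.43119336e+00]), 'qvel': array([-0.00073506, -0.00160292, -0.00047349, -0.00174323, -0.00184287,
        0.0007432 ]), 'tau': array([-8.36770305e-04, -4.80623996e+01,  2.98533332e+01,  1.95038854e-02,
       -3.67490766e-04, -8.04715398e-06]), 'tcp_pos': array([0.15526307, 0.55310334, 0.23039953]), 'orientation': array([ 4.38852186e-04,  7.96990897e-01,  6.03990587e-01, -8.29189050e-04]), 'wrist_force': array([-0.33546775, -0.21313533,  1.24493154]), 'ft_torque': array([ 0.0092379 , -0.03344144, -0.01878475]), 'finger_gap': 0.0854339324146213} 0.0187
scene {'mtx': array([[416.16187172,   0.        , 319.1087383 ],
       [  0.        , 416.16187172, 199.51946817],
       [  0.        ,   0.        ,   1.        ]]), 'R': array([[-0.72072096,  0.69322148, -0.00229851],
       [ 0.57972901,  0.60090172, -0.5503012 ],
       [-0.38009943, -0.39794612, -0.83496306]]), 't': array([ 0.42236639, -0.29444111,  1.27001621])}
top {'mtx': array([[404.21249579,   0.        , 317.18594682],
       [  0.        , 404.21249579, 199.80576919],
       [  0.        ,   0.        ,   1.        ]]), 'R': array([[ 0.08156647, -0.99665695, -0.00467302],
       [-0.97581103, -0.07890451, -0.20387964],
       [ 0.20282934,  0.02118973, -0.97898481]]), 't': array([-0.04295285,  0.58933019,  1.05797233])}
```

View pics/scene0.png

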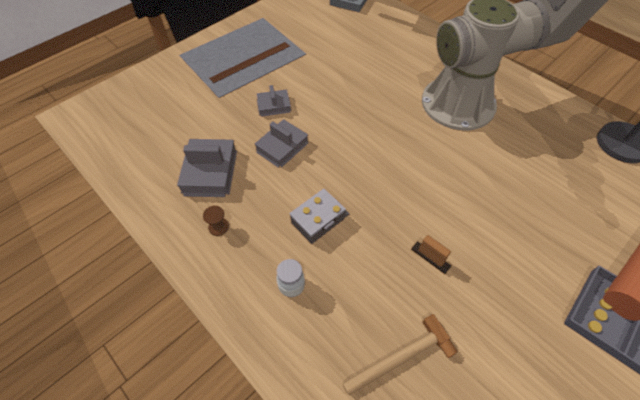

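View pics/top0.png

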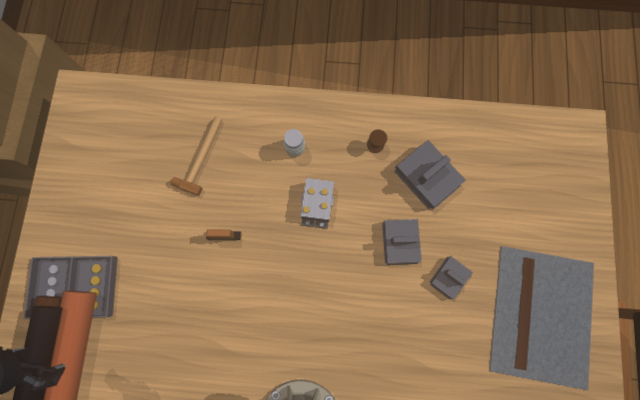

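```bash
cat > h.py <<'E'
from workcell import *
import cv2, numpy as np
def px2w(cam,uv,z,c=None):
    c=c or camera_info(cam); uv=np.atleast_2d(uv).astype(float)
    K=c['mtx'];R=c['R'];t=c['t']
    d=np.c_[(uv-[K[0,2],K[1,2]])/K[0,0],np.ones(len(uv))]@R
    o=-R.T@t
    s=(z-o[2])/d[:,2]
    return o+s[:,None]*d
def w2px(cam,X):
    c=camera_info(cam);p=np.atleast_2d(X)@c['R'].T+c['t'];p=p@c['mtx'].T
    return p[:,:2]/p[:,2:]
E
python3 - <<'E'
from h import *
im=cv2.imread("pics/top0.png")
a=cv2.resize(im[160:265,190:350],None,fx=5,fy=5,interpolation=cv2.INTER_CUBIC)
cv2.imwrite("pics/crop1.png",a)
a=cv2.resize(im[130:310,370:490],None,fx=3.3,fy=3.3,interpolation=cv2.INTER_CUBIC)
cv2.imwrite("pics/crop2.png",a)
for cam in ["top","scene"]:
  read_camera(cam)
  for n in ["block","bed","scraper","scraper_grip","cover","cover_grip","chip0","jar","spool","mallet"]:
    for r in trace(cam,n):
        m=r['mask'];ys,xs=np.nonzero(m)
        print(cam,n,round(r['score'],2),r['box'],m.sum(),xs.mean().round(1),ys.mean().round(1),cv2.minAreaRect(np.c_[xs,ys].astype(np.float32)))
E
```

```text
top block 0.88 [301.6, 178.9, 35.3, 46.2] 1185 317.2 202.3 ((316.80517578125, 202.31207275390625), (30.418006896972656, 46.801448822021484), 3.3664605617523193)
top bed 0.78 [299.1, 178.0, 34.4, 44.7] 973 317.3 198.3 ((317.3297119140625, 198.2772979736328), (28.481277465820312, 38.92221450805664), 7.594643592834473)
top scraper 0.85 [208.0, 227.6, 31.0, 12.5] 359 223.0 234.3 ((223.5, 234.0), (10.0, 35.0), 90.0)
top scraper_grip 0.79 [207.0, 228.2, 31.9, 15.6] 311 222.2 234.2 ((223.5, 234.0), (10.0, 33.0), 90.0)
top cover 0.89 [382.4, 219.6, 35.8, 47.1] 1596 401.5 241.5 ((401.49114990234375, 241.38528442382812), (45.020851135253906, 36.35414123535156), 85.60128784179688)
top cover 0.84 [393.3, 142.2, 70.8, 66.4] 2703 429.4 174.6 ((429.88604736328125, 173.93576049804688), (58.07106399536133, 49.770816802978516), 49.9697380065918)
top cover 0.7 [431.3, 258.0, 41.0, 38.4] 984 450.6 277.5 ((450.780029296875, 277.9599914550781), (30.400001525878906, 34.599998474121094), 36.869895935058594)
top cover 0.33 [303.8, 178.2, 31.0, 43.0] 955 317.4 198.4 ((317.4432373046875, 198.42576599121094), (
[... 2803 characters left out ...]
8.0), (6.0, 5.0), 90.0)
scene chip0 0.49 [315.8, 214.9, 4.7, 6.7] 13 317.4 218.6 ((317.5, 218.5), (3.0, 3.0), 90.0)
scene jar 0.82 [278.5, 259.6, 29.8, 40.3] 878 290.5 278.0 ((290.5, 278.0), (38.0, 27.0), 90.0)
scene spool 0.89 [201.4, 206.4, 27.2, 32.6] 577 216.0 220.5 ((216.6000213623047, 220.7000274658203), (30.4105224609375, 21.913463592529297), 63.43495178222656)
scene mallet 0.59 [344.7, 312.3, 116.0, 82.7] 2075 404.6 354.8 ((397.0323486328125, 363.4794006347656), (47.475135803222656, 117.19225311279297), 57.528804779052734)
scene mallet 0.49 [290.7, 193.2, 53.6, 44.2] 1279 316.9 212.2 ((317.6897277832031, 211.27586364746094), (32.16494369506836, 47.451255798339844), 52.76516342163086)
```

View pics/crop1.png

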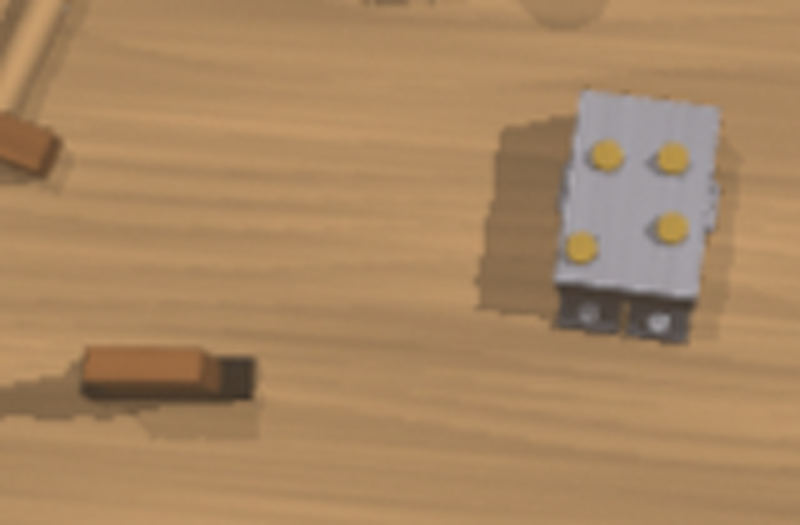

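View pics/crop2.png

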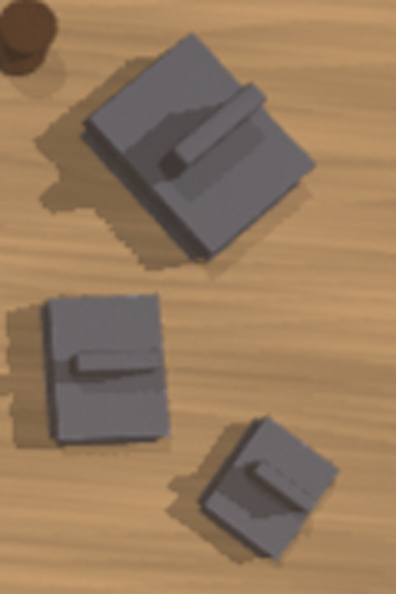

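```bash
cat > fit.py <<'E'
from h import *
from scipy.optimize import minimize
def box(cx,cy,z0,z1,lx,ly,lx2=None,ly2=None):
    lx2=lx2 or lx; ly2=ly2 or ly
    return np.array([[cx+sx*a/2,cy+sy*b/2,z] for (z,a,b) in((z0,lx,ly),(z1,lx2,ly2)) for sx in(-1,1) for sy in(-1,1)])/1000
M={'block':[box(0,0,0,50,110,80),box(-64,-20,0,6,19,30),box(-64,20,0,6,19,30),box(0,0,32,42,20,90)],
'bed':[box(0,0,40,50,110,80)],
'scraper':[box(0,0,0,14,24,96),box(0,0,14,70,20,64)],
'cover':[box(0,0,0,34,130,104,128,100),box(0,0,34,76,16,70)]}
INFO={c:camera_info(c) for c in("top","scene")}
S=4
def render(cam,parts,p):
    c=INFO[cam]; im=np.zeros((400*S,640*S),np.uint8)
    R=np.array([[np.cos(p[2]),-np.sin(p[2]),0],[np.sin(p[2]),np.cos(p[2]),0],[0,0,1]])
    for b in parts:
        X=b@R.T+[p[0],p[1],p[3] if len(p)>3 else 0]
        q=X@c['R'].T+c['t'];q=q@c['mtx'].T;q=q[:,:2]/q[:,2:]
        h=cv2.convexHull(((q+.5)*S*16).astype(np.int32))
        cv2.fillConvexPoly(im,h,255,shift=4)
    return cv2.resize(im,(640,400),interpolation=cv2.INTER_AREA)/255.
def fit(name,masks,p0):
    f=lambda q:sum(np.abs(render(c,M[name],q/[1000,1000,100])-m).sum() for c,m in masks.items())
    s=np.array([[0,0,0],[12,0,0],[0,12,0],[0,0,12]])
    p0=np.array(p0)*[1000,1000,100]
    for k in (1,.4):
        r=minimize(f,p0,method='Nelder-Mead',options=dict(initial_simplex=p0+s*k,maxiter=150)); p0=r.x
    return r.x/[1000,1000,100],r.fun
E
cat > est.py <<'E'
from fit import *
def best(cam,n,near=None):
    rs=trace(cam,n)
    if near is not None: rs=[r for r in rs if np.hypot(np.nonzero(r['mask'])[1].mean()-near[0],np.nonzero(r['mask'])[0].mean()-near[1])<15]
    return rs[0]['mask'].astype(float)
if __name__=="__main__":
  K={'block':((317,202),(318,216)),'bed':((317,198),(317,212)),'scraper':((223,234),(433,253)),'cover':((401,241),(281,143))}
  for c in("top","scene"): read_camera(c)
  for n,(a,b) in K.items():
    mt,ms=best('top',n,a),best('scene',n,b)
    p0=px2w('top',a,0.03)[0]
    for ms_ in ({'top':mt},{'scene':ms},{'top':mt,'scene':ms}):
        p,v=fit(n,ms_,[p0[0],p0[1],-.05]); print(n,list(ms_),p.round(4),v.round(1))
E
python3 est.py
python3 - <<'E'
from h import *
def rep(uv,z):
    P=px2w('top',uv,z)[:,:2];print(P.round(4).tolist());print('c',P.mean(0),'sides',[np.linalg.norm(P[i]-P[i-1]).round(4) for i in range(4)])
f=lambda c:(np.array(c)+.5)/5-.5+[190,160]
print('bed');rep(f([(582,91),(720,106),(696,298),(556,283)]),.05)
g=lambda c:(np.array(c)+.5)/3.3-.5+[370,130]
print('cov');rep(g([(46,298),(157,294),(169,437),(58,441)]),.034)
print('big');rep(g([(192,33),(316,163),(213,253),(86,122)]),.034)
print('chips',px2w('top',f([(608,155),(674,157),(672,227),(582,247)]),.056)[:,:2].round(4).tolist())
print('handletop');rep(f([(85,347),(203,347),(203,379),(82,379)]),.07)
E
```

```text
block ['top'] [ 0.599   0.0053 -0.0438] 186.2
block ['scene'] [ 0.5956  0.0043 -0.0383] 201.2
block ['top', 'scene'] [ 0.5967  0.0049 -0.0466] 425.5
bed ['top'] [ 0.5987  0.0053 -0.0467] 152.9
bed ['scene'] [ 0.5949  0.0045 -0.0417] 212.7
bed ['top', 'scene'] [ 0.5962  0.005  -0.0426] 413.6
scraper ['top'] [0.4783 0.2659 0.0807] 21.3
scraper ['scene'] [0.4752 0.2627 0.0586] 85.3
scraper ['top', 'scene'] [0.4774 0.2632 0.0837] 144.6
cover ['top'] [ 0.5022 -0.241   0.1274] 196.4
cover ['scene'] [ 0.5005 -0.2426  0.1815] 207.0
cover ['top', 'scene'] [ 0.5    -0.2421  0.1372] 410.1
bed
[[0.6538, 0.0419], [0.6514, -0.0365], [0.541, -0.0313], [0.5432, 0.0467]]
c [0.59736023 0.00520399] sides [np.float64(0.1108), np.float64(0.0784), np.float64(0.1105), np.float64(0.078)]
cov
[[0.5539, -0.1847], [0.5649, -0.2785], [0.4454, -0.2922], [0.4346, -0.2004]]
c [ 0.49971326 -0.23894112] sides [np.float64(0.1203), np.float64(0.0944), np.float64(0.1203), np.float64(0.0924)]
big
[[0.8013, -0.302], [0.691, -0.4121], [0.6043, -0.325], [0.712, -0.212]]
c [ 0.70214714 -0.31276905] sides [np.float64(0.1268), np.float64(0.1559), np.float64(0.1229), np.float64(0.1561)]
chips [[0.6167, 0.0239], [0.6185, -0.0129], [0.5787, -0.0149], [0.5634, 0.0338]]
handletop
[[0.4844, 0.2965], [0.4895, 0.2328], [0.4723, 0.2306], [0.467, 0.2957]]
c [0.47829987 0.26391167] sides [np.float64(0.0174), np.float64(0.0639), np.float64(0.0174), np.float64(0.0654)]
```

Emit:
arm_command(steps="32 -29 -7 -0.12; 64 -58 -14 -0.24; 97 -87 -21 -0.36; 129 -116 -28 -0.48; 161 -145 -35 -0.60; 194 -174 -42 -0.72; 226 -203 -49 -0.84; 258 -232 -56 -0.96; 291 -260 -63 -1.08; 323 -289 -70 -1.22; 323 -289 -70 -1.22; 323 -289 -70 -1.22", fingers=1)

```text
clock: 3.2
tcp_pos: [0.4782, 0.2646, 0.1612]
orientation: [-0.0, 0.999, 0.039, -0.0]
wrist_force: [-0.0, 0.1, 0.5]
finger_gap: 0.0855
```

```bash
cat > look.py <<'E'
from h import *
import sys
s=get_state();print(s['clock'],s['tcp_pos'].round(4),s['orientation'].round(4),s['wrist_force'].round(2),s['finger_gap'])
q=s['orientation'];print('yaw',2*np.arctan2(q[2],q[1]))
for n in sys.argv[2:]:
    c=camera_info(n);im=read_camera(n);cv2.imwrite(f"pics/{n}{sys.argv[1]}.png",im[:,:,::-1]); 
    if n=='wrist': print(c); np.savez(f"pics/w{sys.argv[1]}.npz",**c)
E
python3 look.py 1 wrist scene
```

```text
3.2 [0.4782 0.2646 0.1612] [-0.000e+00  9.993e-01  3.870e-02 -3.000e-04] [-0.    0.11  0.5 ] 0.08551634537702252
yaw 0.07743654445306632
{'mtx': array([[309.70691629,   0.        , 318.55764844],
       [  0.        , 309.70691629, 199.13610517],
       [  0.        ,   0.        ,   1.        ]]), 'R': array([[ 9.96967023e-01,  7.78251228e-02,  6.58685558e-05],
       [ 7.51800206e-02, -9.63300434e-01,  2.57682436e-01],
       [ 2.01176185e-02, -2.56895940e-01, -9.66229661e-01]]), 't': array([-0.49684314,  0.20303415,  0.37030122])}
```

View pics/wrist1.png

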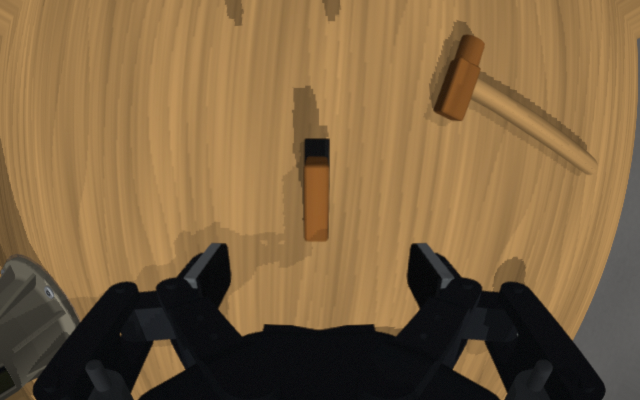

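```bash
cat >> h.py <<'E'
def wpx2w(npz,uv,z):
    c=np.load(npz);uv=np.atleast_2d(uv).astype(float)
    d=uv-[c['mtx'][0,2],c['mtx'][1,2]];r=np.linalg.norm(d,axis=1,keepdims=True)+1e-9
    th=r/c['mtx'][0,0];ray=np.c_[d/r*np.sin(th),np.cos(th)]@c['R'];o=-c['R'].T@c['t']
    return o+((z-o[2])/ray[:,2])[:,None]*ray
E
python3 - <<'E'
from h import *
im=cv2.imread("pics/wrist1.png")[120:260,260:380]
cv2.imwrite("pics/c3.png",cv2.resize(im,None,fx=4,fy=4,interpolation=cv2.INTER_CUBIC))
E
```

```text
(no output)
```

View pics/c3.png

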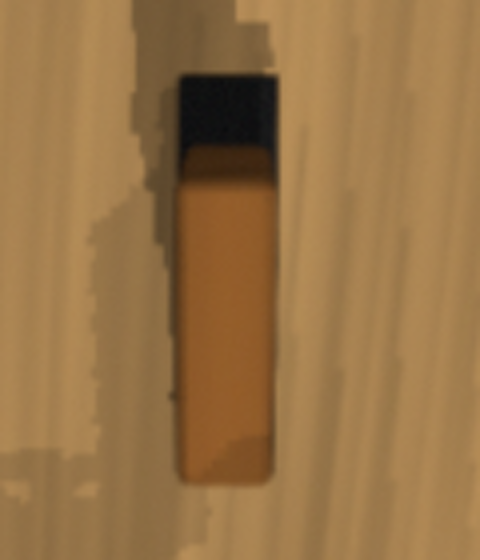

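Run:
```python
from h import *
g=lambda c:(np.array(c)+.5)/4-.5+[260,120]
P=wpx2w("pics/w1.npz",g([(179,184),(276,184),(273,485),(181,485)]),.07);print(P.round(4),P.mean(0))
a=(P[0]+P[1])/2-(P[2]+P[3])/2;print(np.arctan2(-a[0],a[1]),np.linalg.norm(a))
print(wpx2w("pics/w1.npz",g([(180,74),(277,74)]),.014).round(4))
```

```text
[[0.4646 0.2925 0.07  ]
 [0.4832 0.2939 0.07  ]
 [0.4879 0.232  0.07  ]
 [0.4691 0.2305 0.07  ]] [0.47618695 0.26221408 0.07      ]
0.0744712340501252 0.062150001418602906
[[0.4611 0.3099 0.014 ]
 [0.4837 0.3116 0.014 ]]
```

Emit:
arm_command(steps="-2 -2 -40 0; -2 -2 -80 0; -2 -2 -110 0; -2 -2 -125 0; -2 -2 -135 0; -2 -2 -136 0; -2 -2 -136 0")

```text
clock: 4.18
tcp_pos: [0.4765, 0.2636, 0.0265]
orientation: [-0.0, 0.999, 0.039, 0.001]
wrist_force: [0.2, -0.6, 0.4]
finger_gap: 0.0855
```

Emit:
arm_command(steps="0 0 0 0; 0 0 0 0; 0 0 0 0; 0 0 0 0; 0 0 0 0; 0 0 0 0; 0 0 0 0; 0 0 0 0", fingers=-1, newtons=60)

```text
clock: 5.18
tcp_pos: [0.4766, 0.2637, 0.0267]
orientation: [-0.0, 0.999, 0.039, 0.001]
wrist_force: [-0.7, -1.0, 4.6]
finger_gap: 0.0192
```

Emit:
arm_command(steps="0 0 10 0; 0 0 35 0; 0 0 70 0; 0 0 100 0; 0 0 110 0; 0 0 110 0")

```text
clock: 5.92
tcp_pos: [0.4767, 0.2637, 0.1368]
orientation: [-0.0, 0.999, 0.039, 0.001]
wrist_force: [0.1, 0.7, -2.6]
finger_gap: 0.0195
```

```bash
python3 look.py 2 wrist scene
```

```text
5.925 [0.4767 0.2637 0.1368] [-5.000e-04  9.992e-01  3.950e-02  1.200e-03] [ 0.11  0.71 -2.6 ] 0.019474461510048773
yaw 0.07898575348294237
{'mtx': array([[309.70691629,   0.        , 318.55764844],
       [  0.        , 309.70691629, 199.13610517],
       [  0.        ,   0.        ,   1.        ]]), 'R': array([[ 0.99684335,  0.07933203,  0.00312344],
       [ 0.07586758, -0.96342943,  0.25699776],
       [ 0.02339737, -0.25594954, -0.96640695]]), 't': array([-0.49613572,  0.20840944,  0.34464394])}
```

View pics/wrist2.png

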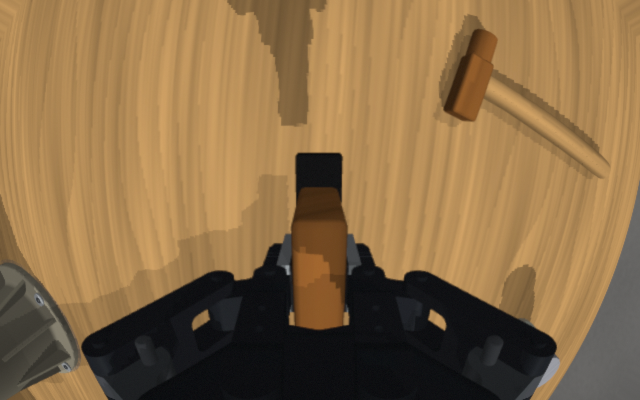

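Emit:
arm_command(steps="6 -30 0 -0.02; 12 -70 0 -0.04; 20 -110 0 -0.06; 28 -150 0 -0.09; 34 -190 0 -0.11; 40 -225 0 -0.124; 44 -245 0 -0.124; 45 -254 0 -0.124; 45 -254 -20 -0.124; 45 -254 -45 -0.124; 45 -254 -55 -0.124; 45 -254 -59 -0.124; 45 -254 -59 -0.124")

```text
clock: 7.65
tcp_pos: [0.5209, 0.0096, 0.0765]
orientation: [-0.0, 1.0, -0.022, -0.0]
wrist_force: [-0.3, 0.0, -2.3]
finger_gap: 0.0194
```

```bash
python3 look.py 3 wrist scene top
```

```text
7.65 [0.5209 0.0096 0.0765] [-1.000e-04  9.998e-01 -2.230e-02 -1.000e-04] [-0.34  0.01 -2.3 ] 0.019408212729702844
yaw -0.04464474137378151
{'mtx': array([[309.70691629,   0.        , 318.55764844],
       [  0.        , 309.70691629, 199.13610517],
       [  0.        ,   0.        ,   1.        ]]), 'R': array([[ 9.99023235e-01, -4.41841279e-02,  5.82667559e-04],
       [-4.28422788e-02, -9.65285598e-01,  2.57659183e-01],
       [-1.08220057e-02, -2.57432473e-01, -9.66235689e-01]]), 't': array([-0.51958351,  0.03741315,  0.23816124])}
```

View pics/wrist3.png

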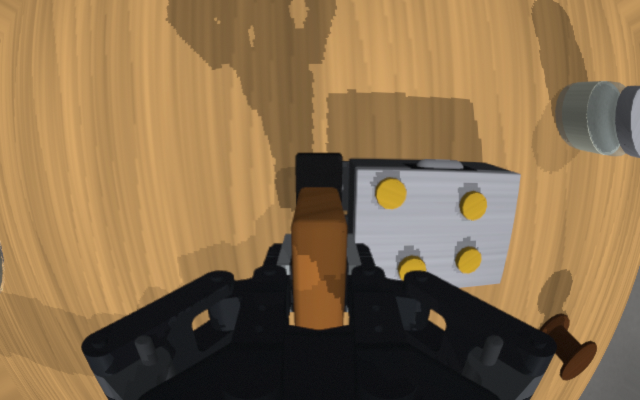

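View pics/scene3.png

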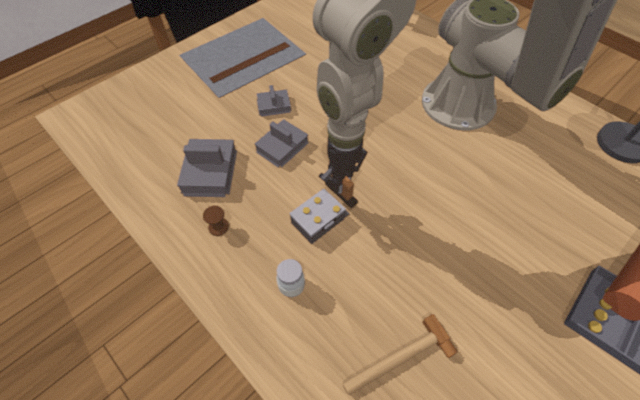

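Run:
```python
from h import *
P=wpx2w("pics/w3.npz",[(355,170),(519,175),(503,283)],.05);print(P.round(4))
print('ctr',(P[0]+P[2])/2, np.arctan2(*(P[1]-P[0])[[1,0]]),np.linalg.norm(P[1]-P[0]),np.linalg.norm(P[1]-P[2]))
print(wpx2w("pics/w3.npz",[(391,193),(474,205),(469,260),(413,268)],.056).round(4))
print(px2w('top',[(294,131)],.085),px2w('top',[(294,152)],0))
```

```text
[[ 0.5425  0.045   0.05  ]
 [ 0.6527  0.0395  0.05  ]
 [ 0.6533 -0.0404  0.05  ]]
ctr [0.5978895  0.00227183 0.05      ] -0.04991336625949237 0.1103609539396379 0.07986667141946473
[[ 0.562   0.0323  0.056 ]
 [ 0.6153  0.0227  0.056 ]
 [ 0.6165 -0.0143  0.056 ]
 [ 0.5777 -0.0159  0.056 ]]
[[0.77712547 0.08538088 0.085     ]] [[0.74360014 0.08743607 0.        ]]
```

Emit:
arm_command(steps="0 0 1.5 0; 0 0 1.5 0; 8 0 1.7 0; 18 -1 1.7 0; 30 -1 1.7 0; 42 -2 1.7 0; 54 -2 1.7 0; 66 -3 1.7 0; 78 -3 1.7 0; 90 -4 1.7 0; 102 -4 1.7 0; 114 -5 1.7 0; 126 -5 1.7 0; 136 -6 1.7 0; 138 -6 1.7 0; 138 -6 1.7 0")

```text
clock: 9.8
tcp_pos: [0.6592, 0.0034, 0.0786]
orientation: [0.0, 1.0, -0.022, 0.0]
wrist_force: [0.8, 0.5, -2.7]
finger_gap: 0.0196
```

```bash
python3 look.py 4 wrist scene top
```

```text
9.8 [0.6592 0.0034 0.0786] [ 0.000e+00  9.997e-01 -2.240e-02  3.000e-04] [ 0.79  0.52 -2.66] 0.019572307425840995
yaw -0.044848250574717814
{'mtx': array([[309.70691629,   0.        , 318.55764844],
       [  0.        , 309.70691629, 199.13610517],
       [  0.        ,   0.        ,   1.        ]]), 'R': array([[ 0.99901135, -0.04443554,  0.00134703],
       [-0.04328084, -0.9652369 ,  0.25776831],
       [-0.01015387, -0.25757177, -0.96620582]]), 't': array([-0.6580958 ,  0.03709212,  0.23966301])}
```

View pics/wrist4.png

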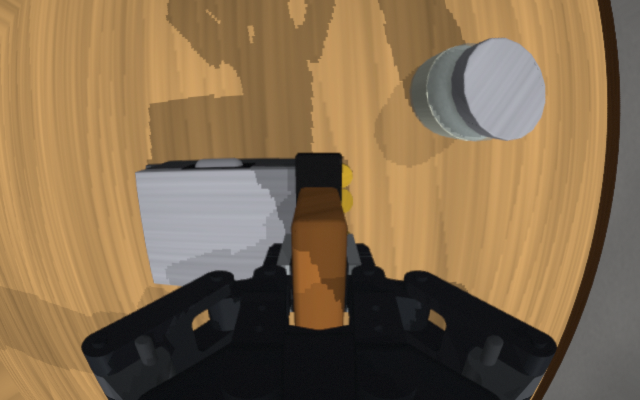

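View pics/scene4.png

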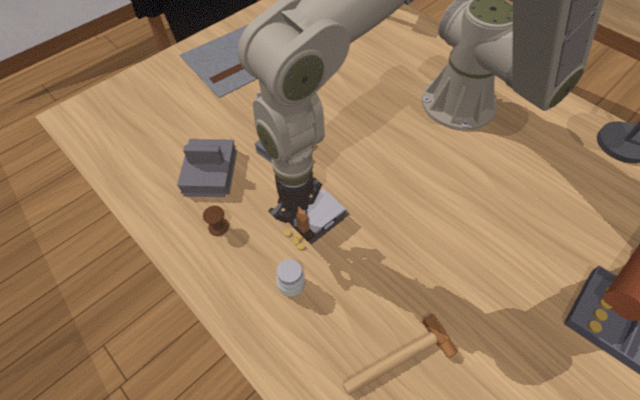

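Emit:
arm_command(steps="0 0 15 0; 0 0 40 0; 0 0 60 0; -30 30 65 0; -60 70 65 0; -90 110 65 0.03; -120 150 65 0.06; -150 190 65 0.09; -170 230 60 0.12; -182 250 60 0.12; -182 260 60 0.12; -182 260 60 0.12")

```text
clock: 11.45
tcp_pos: [0.4779, 0.2638, 0.1397]
orientation: [-0.0, 0.999, 0.038, 0.001]
wrist_force: [-0.5, -0.2, -2.3]
finger_gap: 0.0196
```

```bash
python3 look.py 5 scene top
python3 - <<'E'
from h import *
a=cv2.imread("pics/top5.png")[140:250,250:370];b=cv2.imread("pics/scene5.png")[170:280,260:380]
cv2.imwrite("pics/c5.png",cv2.resize(np.hstack([a,b]),None,fx=3.3,fy=3.3,interpolation=cv2.INTER_CUBIC))
E
```

```text
11.45 [0.4779 0.2638 0.1397] [-1.000e-04  9.993e-01  3.790e-02  1.300e-03] [-0.55 -0.19 -2.3 ] 0.019610508378113366
yaw 0.07580150843566219
```

View pics/c5.png

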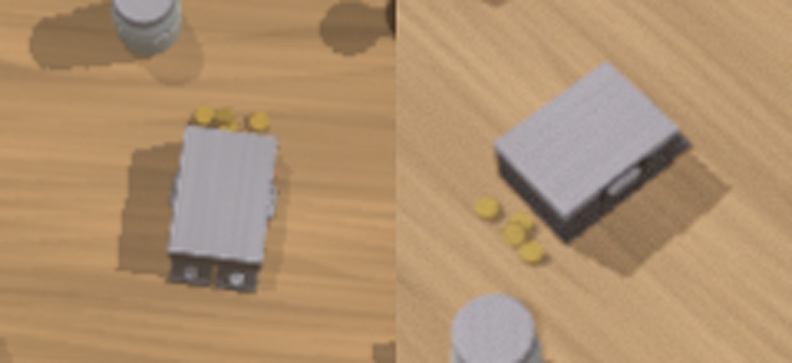

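View pics/top5.png

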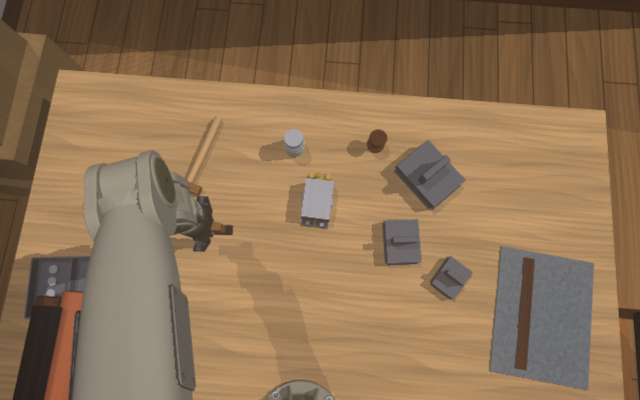

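Run:
```python
from h import *
t=lambda c:(np.array(c)+.5)/3.3-.5+[250,140]
s=lambda c:(np.array(c)+.5-[396,0])/3.3-.5+[260,170]
T=t([(205,116),(225,115),(230,126),(260,121)]); Sc=s([(531,252),(514,234),(521,219),(487,207)])
for z in(.006,.012):print(z,'top',px2w('top',T,z)[:,:2].round(4).tolist(),'scene',px2w('scene',Sc,z)[:,:2].round(4).tolist())
read_camera('top')
for r in trace('top','chip0'):print(r['score'],r['box'])
```

```text
0.006 top [[0.6758, 0.0282], [0.6782, 0.0105], [0.6684, 0.0052], [0.6752, -0.0211]] scene [[0.6756, 0.029], [0.6746, 0.0096], [0.6626, 0.0039], [0.6739, -0.021]]
0.012 top [[0.6742, 0.0279], [0.6765, 0.0103], [0.6668, 0.0051], [0.6735, -0.0211]] scene [[0.6775, 0.0315], [0.6765, 0.0121], [0.6645, 0.0065], [0.6758, -0.0183]]
```

Emit:
arm_command(steps="0 0 -30 0; 0 0 -60 0; 0 0 -85 0; 0 0 -100 0; 0 0 -107 0; 0 0 -110 0; 0 0 -112 0; 0 0 -112.5 0; 0 0 -112.5 0")

```text
clock: 12.78
tcp_pos: [0.4779, 0.2627, 0.0268]
orientation: [-0.0, 0.999, 0.037, 0.001]
wrist_force: [0.6, -0.1, -1.8]
finger_gap: 0.0194
```

Emit:
arm_command(steps="0 0 -0.5 0; 0 0 -0.5 0; 0 0 -0.5 0; 0 0 -0.5 0; 0 0 -0.5 0; 0 0 -0.5 0; 0 0 -0.5 0", fingers=1)

```text
clock: 13.65
tcp_pos: [0.4779, 0.2627, 0.0263]
orientation: [-0.0, 0.999, 0.037, 0.001]
wrist_force: [-0.4, -0.1, 0.8]
finger_gap: 0.0853
```

Emit:
arm_command(steps="0 0 20 0; 0 0 60 0; 0 0 100 0; 0 0 150 0; 0 -40 175 0; 0 -90 180 0; 5 -140 180 0; 8 -190 180 0; 10 -240 180 0; 12 -290 180 0.01; 14 -340 170 0.02; 16 -390 160 0.03; 18 -440 150 0.04; 20 -480 140 0.04; 22 -500 135 0.04; 22 -503 134 0.04; 22 -503 134 0.04")

```text
clock: 15.78
tcp_pos: [0.4998, -0.2393, 0.1604]
orientation: [-0.0, 0.998, 0.057, 0.001]
wrist_force: [-0.4, 0.8, 0.4]
finger_gap: 0.0855
```

```bash
python3 look.py 6 wrist scene top
```

```text
15.775 [ 0.4998 -0.2393  0.1604] [-3.000e-04  9.984e-01  5.720e-02  7.000e-04] [-0.39  0.77  0.39] 0.0854508439270533
yaw 0.11444452220025082
{'mtx': array([[309.70691629,   0.        , 318.55764844],
       [  0.        , 309.70691629, 199.13610517],
       [  0.        ,   0.        ,   1.        ]]), 'R': array([[ 0.99340653,  0.11462736,  0.00200877],
       [ 0.11025673, -0.96003685,  0.25724056],
       [ 0.0314153 , -0.25532297, -0.96634531]]), 't': array([-0.46892647, -0.30047178,  0.23433758])}
```

View pics/wrist6.png

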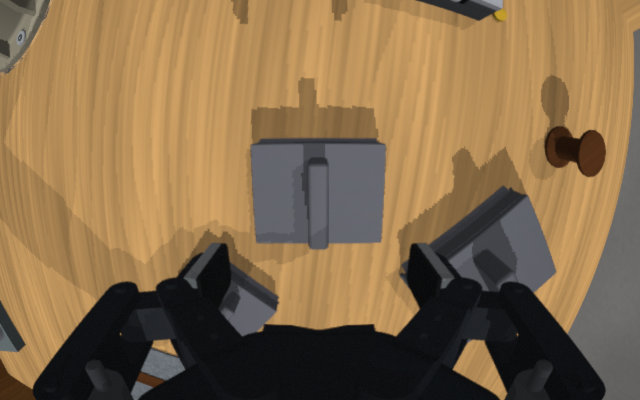

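View pics/scene6.png

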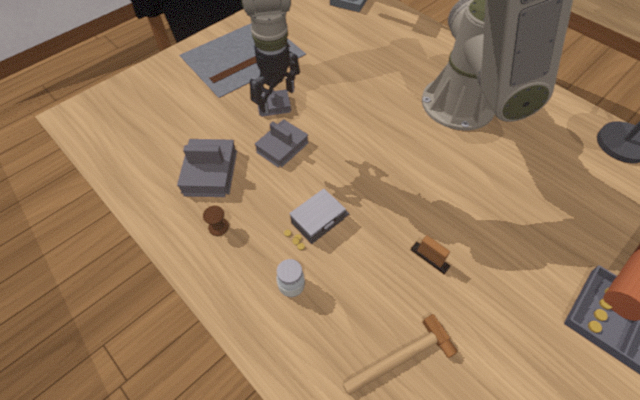

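Run:
```python
from h import *
im=cv2.imread("pics/wrist6.png")[120:260,240:400]
im=cv2.convertScaleAbs(im,alpha=1.8)
cv2.imwrite("pics/c6.png",cv2.resize(im,None,fx=4,fy=4,interpolation=cv2.INTER_CUBIC))
```

```text
(no output)
```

View pics/c6.png

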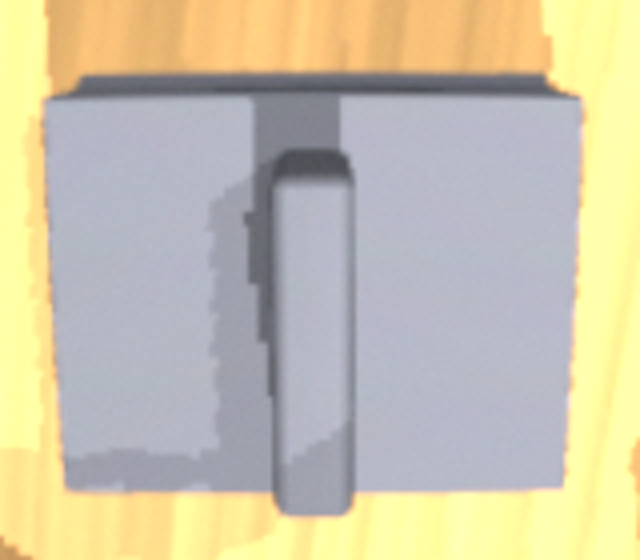

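Run:
```python
from h import *
g=lambda c:(np.array(c)+.5)/4-.5+[240,120]
for n,u,z in(('bar',[(273,184),(354,184),(352,515),(275,515)],.076),('plate',[(46,98),(581,98),(563,488),(66,488)],.034)):
    P=wpx2w("pics/w6.npz",g(u),z);a=(P[0]+P[1])/2-(P[2]+P[3])/2;b=(P[1]+P[2])/2-(P[0]+P[3])/2
    print(n,P.mean(0).round(4),np.arctan2(-a[0],a[1]),np.arctan2(b[1],b[0]),np.linalg.norm(a),np.linalg.norm(b))
```

```text
bar [ 0.4995 -0.2429  0.076 ] 0.11438477104540425 0.11431587592338456 0.06689339915732542 0.015301804149392426
plate [ 0.4995 -0.2423  0.034 ] 0.11710687198089284 0.11431667578165652 0.09256317115566404 0.11877556704620353
```

Emit:
arm_command(steps="0 -3 -40 0; 0 -3 -75 0; 0 -3 -100 0; 0 -3 -115 0; 0 -3 -121 0; 0 -3 -122 0; 0 -3 -122 0")

```text
clock: 16.8
tcp_pos: [0.5007, -0.2424, 0.0397]
orientation: [0.0, 0.998, 0.058, 0.002]
wrist_force: [0.6, -1.0, 0.3]
finger_gap: 0.0853
```

Emit:
arm_command(steps="0 0 0 0; 0 0 0 0; 0 0 0 0; 0 0 0 0; 0 0 0 0; 0 0 0 0; 0 0 0 0; 0 0 0 0; 0 0 0 0", fingers=-1, newtons=100)

```text
clock: 17.92
tcp_pos: [0.5008, -0.2425, 0.0399]
orientation: [0.001, 0.998, 0.058, 0.002]
wrist_force: [-0.4, 0.3, 5.4]
finger_gap: 0.015
```

Emit:
arm_command(steps="0 0 5 0; 0 0 20 0; 0 0 50 0; 0 0 85 0; 0 0 115 0; 0 0 125 0; 0 0 125 0; 0 0 125 0")

```text
clock: 18.92
tcp_pos: [0.5001, -0.242, 0.1636]
orientation: [-0.0, 0.998, 0.058, 0.001]
wrist_force: [-0.1, 0.4, -1.7]
finger_gap: 0.0153
```

```bash
python3 look.py 7 wrist scene
```

```text
18.925 [ 0.5001 -0.242   0.1636] [-1.000e-04  9.983e-01  5.770e-02  8.000e-04] [-0.1   0.38 -1.74] 0.015342809040138608
yaw 0.11550907111418506
{'mtx': array([[309.70691629,   0.        , 318.55764844],
       [  0.        , 309.70691629, 199.13610517],
       [  0.        ,   0.        ,   1.        ]]), 'R': array([[ 0.99328213,  0.11569569,  0.00226016],
       [ 0.11120821, -0.95979101,  0.25774786],
       [ 0.0319896 , -0.255765  , -0.96620957]]), 't': array([-0.46863282, -0.30439594,  0.23624522])}
```

View pics/wrist7.png

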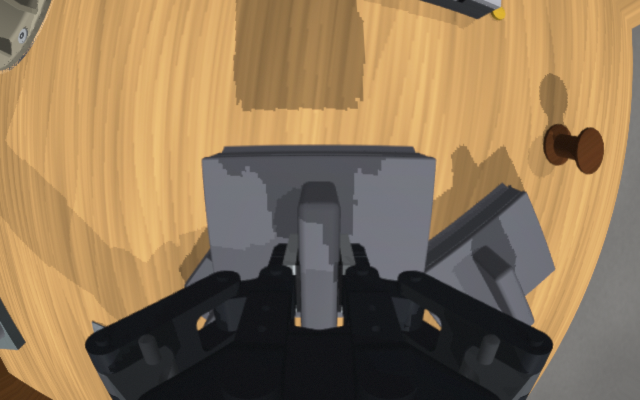

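View pics/scene7.png

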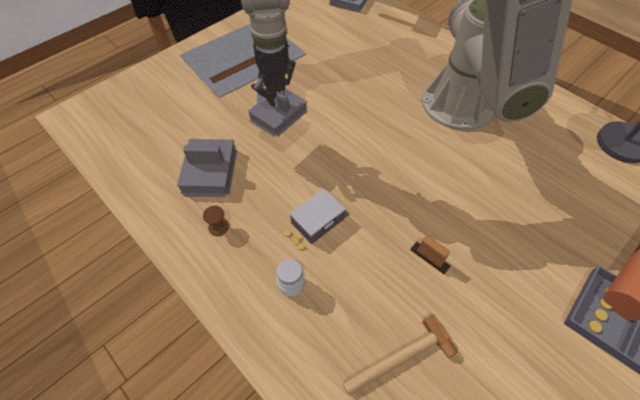

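Run:
```python
from h import *
a=cv2.imread("pics/wrist3.png")[145:295,340:530];cv2.imwrite("pics/c7.png",cv2.resize(a,None,fx=4,fy=4,interpolation=cv2.INTER_CUBIC))
b=cv2.imread("pics/top5.png")[170:235,295:345];cv2.imwrite("pics/c8.png",cv2.resize(b,None,fx=8,fy=8,interpolation=cv2.INTER_CUBIC))
```

```text
(no output)
```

View pics/c7.png

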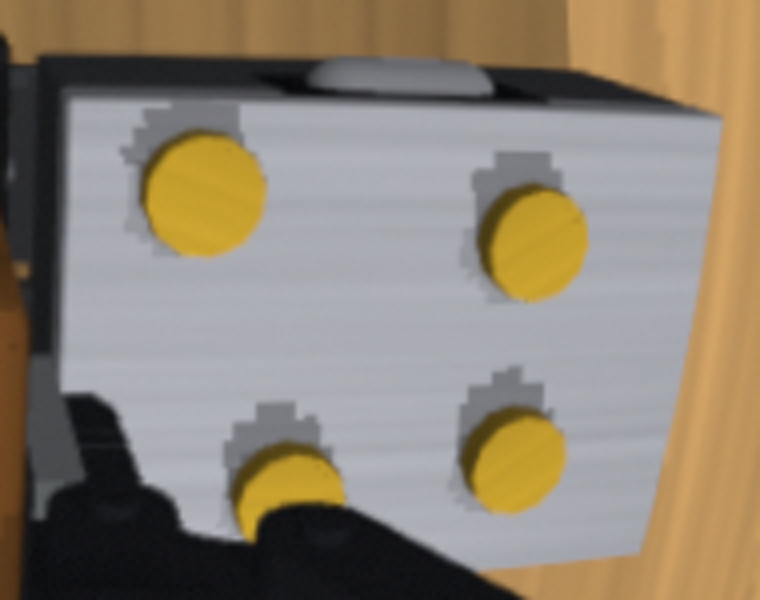

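View pics/c8.png

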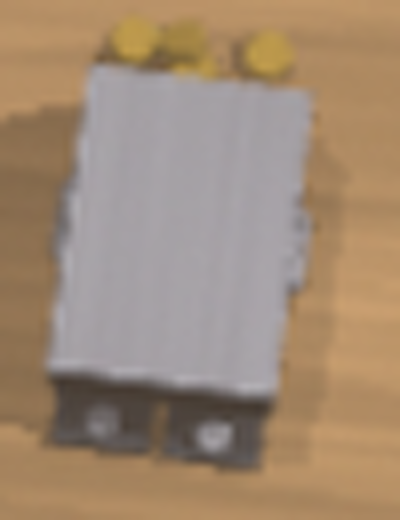

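Run:
```python
from h import *
from scipy.optimize import least_squares
g=lambda c:(np.array(c)+.5)/4-.5+[340,145]
W=lambda c:wpx2w("pics/w3.npz",g(c),.05)[:,:2]
k=lambda c:(np.array(c)+.5)/8-.5+[295,170]
T=lambda c:px2w('top',k(c),.05)[:,:2]
D={'w':[('x-',W([(64,100),(58,390)])),('y+',W([(80,92),(250,97),(500,103),(715,117)])),('x+',W([(720,130),(640,545)])),('y-',W([(630,553),(480,570)]))],
'c':[('y+',T([(90,65),(50,373)])),('x+',T([(90,65),(313,92)])),('y-',T([(313,92),(273,397)])),('x-',T([(50,373),(273,397)]))]}
def res(p,d):
    c,s=np.cos(p[2]),np.sin(p[2]);o=[]
    for e,P in d:
        q=(P-p[:2])@np.array([[c,-s],[s,c]])
        i=0 if e[0]=='x' else 1;o+=list((q[:,i]*(1 if e[1]=='+' else -1)-(.055,.04)[i])*1000)
    return np.array(o)
for n,d in D.items():
    r=least_squares(res,[.597,.005,-.045],args=(d,),x_scale=[.001,.001,.01]);print(n,r.x.round(4),r.fun.round(1))
```

```text
w [ 0.5964  0.0033 -0.0517] [ 0.6 -0.2  0.2  0.   0.4 -0.2  0.2  0.3 -0.   0.4]
c [ 0.5973  0.0053 -0.0421] [-0.5 -1.   0.3  0.1 -0.2 -1.4  0.8 -0.4]
```

Emit:
arm_command(steps="8 20 0 -0.01; 22 55 0 -0.03; 38 95 0 -0.06; 54 135 0 -0.09; 70 175 0 -0.12; 84 212 0 -0.15; 92 235 0 -0.164; 96.5 245 0 -0.164; 97 246 -15 -0.164; 97 246 -40 -0.164; 97 246 -60 -0.164; 97 246 -68 -0.164; 97 246 -68 -0.164; 97 246 -68 -0.164")

```text
clock: 20.78
tcp_pos: [0.5976, 0.0035, 0.0962]
orientation: [-0.0, 1.0, -0.024, 0.001]
wrist_force: [-0.4, 0.3, -0.7]
finger_gap: 0.0151
```

```bash
python3 look.py 8 wrist scene top
python3 - <<'E'
from h import *
a=cv2.imread("pics/top8.png")[150:250,250:370];b=cv2.imread("pics/scene8.png")[150:250,250:370]
cv2.imwrite("pics/c9.png",cv2.resize(np.hstack([a,b]),None,fx=3.3,fy=3.3,interpolation=cv2.INTER_CUBIC))
E
```

```text
20.775 [0.5976 0.0035 0.0962] [-0.      0.9997 -0.0245  0.0013] [-0.42  0.28 -0.68] 0.015090291653110226
yaw -0.04894347440989605
{'mtx': array([[309.70691629,   0.        , 318.55764844],
       [  0.        , 309.70691629, 199.13610517],
       [  0.        ,   0.        ,   1.        ]]), 'R': array([[ 0.99881598, -0.04853531,  0.00331037],
       [-0.04774923, -0.96506882,  0.25760859],
       [-0.00930837, -0.25746164, -0.96624368]]), 't': array([-0.59657218,  0.03274354,  0.25548352])}
```

View pics/c9.png

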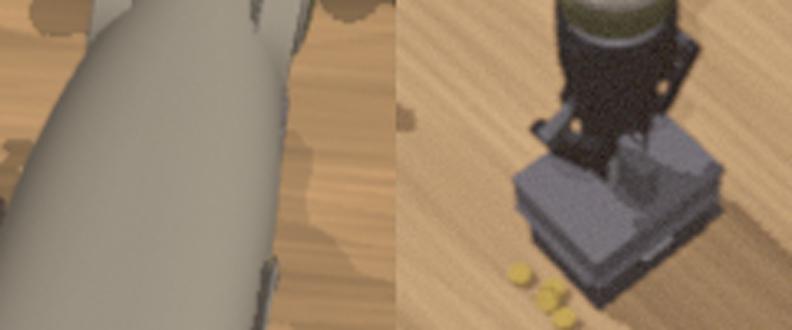

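View pics/wrist8.png

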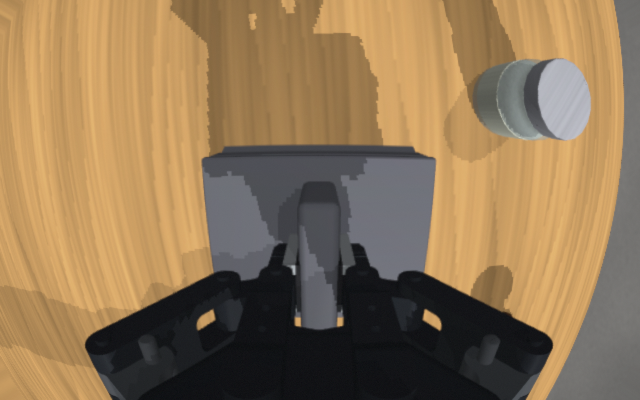

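Emit:
arm_command(steps="0 0 -4 0; 0 0 -8 0; 0 0 -12 0; 0 0 -15 0; 0 0 -16 0; 0 0 -16 0")

```text
clock: 21.68
tcp_pos: [0.5977, 0.0038, 0.0802]
orientation: [-0.0, 1.0, -0.024, 0.001]
wrist_force: [1.0, 1.2, -1.8]
finger_gap: 0.0141
```

Emit:
arm_command(steps="0 0 -2 0; 0 0 -4 0; 0 0 -6 0; 0 0 -6 0")

```text
clock: 22.18
tcp_pos: [0.5978, 0.0034, 0.075]
orientation: [0.0, 1.0, -0.024, 0.002]
wrist_force: [-2.0, -1.3, 3.5]
finger_gap: 0.0148
```

Emit:
arm_command(steps="0 0 -1 0; 0 0 -2 0; 0 0 -3 0; 0 0 -3 0")

```text
clock: 22.68
tcp_pos: [0.5978, 0.0034, 0.0732]
orientation: [0.0, 1.0, -0.024, 0.002]
wrist_force: [-3.0, -0.4, 8.1]
finger_gap: 0.015
```

Emit:
arm_command(steps="-0.5 0 -1.5 0; -0.5 0 -3 0; -0.5 0 -4.5 0; -0.5 0 -5 0")

```text
clock: 23.18
tcp_pos: [0.5978, 0.0034, 0.0696]
orientation: [0.001, 1.0, -0.024, 0.003]
wrist_force: [-1.6, -0.0, 6.6]
finger_gap: 0.015
```

Emit:
arm_command(steps="-0.5 0 -2 0; -0.5 0 -4 0; -0.5 0 -6 0; -0.5 0 -7 0; -0.5 0 -7.5 0; -0.5 0 -7.5 0")

```text
clock: 23.92
tcp_pos: [0.5975, 0.0034, 0.0624]
orientation: [0.001, 1.0, -0.024, 0.003]
wrist_force: [2.1, -0.3, -2.3]
finger_gap: 0.0151
```

Emit:
arm_command(steps="0 0 -1 0; 0 0 -2 0; 0 0 -3 0; 0 0 -3 0; 0 0 -3 0")

```text
clock: 24.55
tcp_pos: [0.5978, 0.0033, 0.0621]
orientation: [0.001, 1.0, -0.024, 0.004]
wrist_force: [-2.9, -0.8, 14.9]
finger_gap: 0.0146
```

Emit:
arm_command(steps="-0.5 0 -2 0; -0.5 0 -2 0; -0.5 0 -2 0; -0.5 0 -2 0")

```text
clock: 25.05
tcp_pos: [0.5977, 0.0034, 0.0622]
orientation: [0.001, 1.0, -0.024, 0.005]
wrist_force: [-1.1, -0.2, 10.8]
finger_gap: 0.0148
```

```bash
python3 look.py 9 wrist scene top
python3 - <<'E'
from h import *
b=cv2.imread("pics/scene9.png")[160:270,250:380]
cv2.imwrite("pics/c10.png",cv2.resize(b,None,fx=5,fy=5,interpolation=cv2.INTER_CUBIC))
s=get_state();print(s['ft_torque'],s['wrist_force'])
q=s['orientation'];from scipy.spatial.transform import Rotation as R
print(R.from_quat(np.r_[q[1:],q[0]]).as_matrix().round(4))
# expected rim/plate height check
E
```

```text
25.05 [0.5977 0.0034 0.0622] [ 8.000e-04  9.997e-01 -2.430e-02  5.100e-03] [-1.09 -0.18 10.81] 0.014810847270012754
yaw -0.04855420790982622
{'mtx': array([[309.70691629,   0.        , 318.55764844],
       [  0.        , 309.70691629, 199.13610517],
       [  0.        ,   0.        ,   1.        ]]), 'R': array([[ 0.99878029, -0.04814399,  0.01095808],
       [-0.04933856, -0.96458402,  0.2591204 ],
       [-0.0019051 , -0.25934501, -0.96578286]]), 't': array([-0.59707884,  0.04215723,  0.21822274])}
[-0.03943243  0.95171677 -0.03028276] [-1.97416747 -1.0084589  11.48945639]
[[ 0.9988 -0.0485  0.0101]
 [-0.0485 -0.9988 -0.0019]
 [ 0.0102  0.0015 -0.9999]]
```

View pics/c10.png

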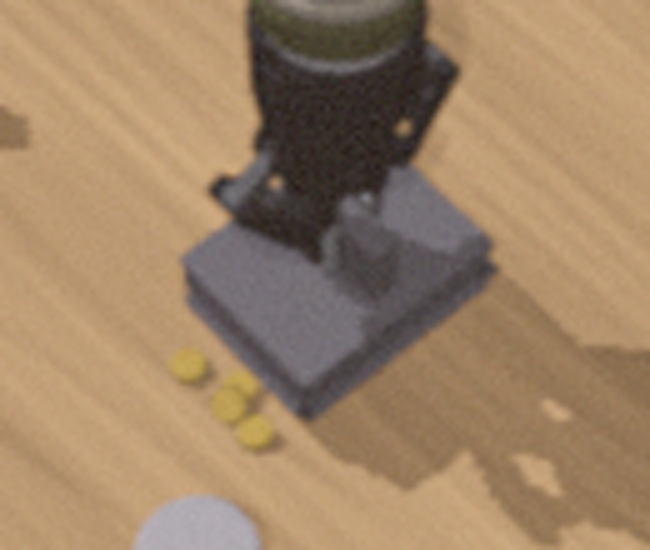

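View pics/wrist9.png

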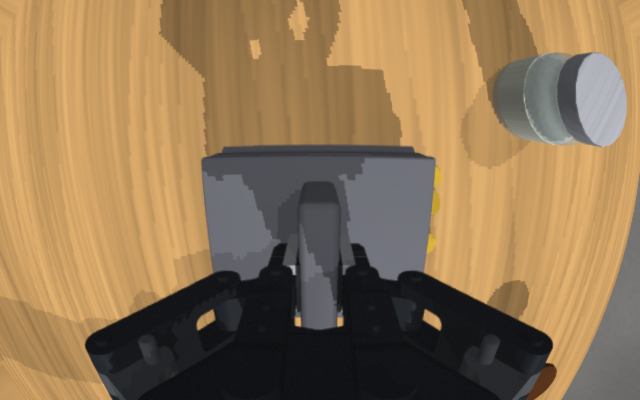

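Emit:
arm_command(steps="0 0 0.5 0; 0 0 0.5 0; 0 0 0.5 0")

```text
clock: 25.58
tcp_pos: [0.5975, 0.0034, 0.0625]
orientation: [0.001, 1.0, -0.024, 0.005]
wrist_force: [1.1, -1.1, -0.9]
finger_gap: 0.0148
```

```bash
cat > st.py <<'E'
from workcell import *;import numpy as np
from scipy.spatial.transform import Rotation as R
for i in range(4):
    s=get_state();q=s['orientation'];m=R.from_quat(np.r_[q[1:],q[0]]).as_matrix()
    print(round(s['clock'],2),s['tcp_pos'].round(5),'F',s['wrist_force'].round(1),'T',s['ft_torque'].round(2),'toolz',m[:2,2].round(4),s['finger_gap'].round(4)); 
    if i<3: read_camera('top')
E
python3 st.py
```

```text
Traceback (most recent call last):
  File "st.py", line 5, in <module>
    print(round(s['clock'],2),s['tcp_pos'].round(5),'F',s['wrist_force'].round(1),'T',s['ft_torque'].round(2),'toolz',m[:2,2].round(4),s['finger_gap'].round(4));
                                                                                                                                       ^^^^^^^^^^^^^^^^^^^^^
AttributeError: 'float' object has no attribute 'round'
```

```bash
sed -i "s/,s\['finger_gap'\].round(4)//" st.py; python3 st.py
```

```text
25.57 [0.59751 0.0034  0.06251] F [ 1.1 -1.1 -0.9] T [-0.13 -0.18 -0.02] toolz [ 0.0096 -0.0018]
25.62 [0.59752 0.00337 0.06251] F [ 2.  -0.1 -1.5] T [-0.16 -0.16 -0.03] toolz [ 0.0096 -0.0018]
25.68 [0.59752 0.00339 0.06252] F [ 0.8 -0.7 -1.4] T [-0.14 -0.14  0.01] toolz [ 0.0096 -0.0018]
25.73 [0.59753 0.00339 0.06253] F [ 0.5 -0.3 -1.2] T [-0.17 -0.17  0.04] toolz [ 0.0096 -0.0018]
```

Emit:
arm_command(steps="1 0 -0.5 0; 2 0 -0.5 0; 2 0 -0.5 0; 2 0 -0.5 0")

```text
clock: 26.22
tcp_pos: [0.5978, 0.0034, 0.0621]
orientation: [0.001, 1.0, -0.024, 0.003]
wrist_force: [-4.0, -1.2, 5.7]
finger_gap: 0.015
```

```bash
python3 st.py
```

```text
26.23 [0.59782 0.00339 0.0621 ] F [-4.  -1.2  5.7] T [-0.13  1.34 -0.  ] toolz [ 0.0065 -0.002 ]
26.27 [0.59785 0.0034  0.06212] F [-4.3 -0.6  5.6] T [-0.15  1.31  0.  ] toolz [ 0.0066 -0.002 ]
26.32 [0.59786 0.00337 0.06214] F [-4.3 -1.2  4.5] T [-0.09  1.3  -0.04] toolz [ 0.0066 -0.002 ]
26.38 [0.59782 0.0034  0.0621 ] F [-4.4 -1.1  4.8] T [-0.15  1.33 -0.02] toolz [ 0.0065 -0.002 ]
```

Emit:
arm_command(steps="1 0 -0.5 0; 2.5 0 -0.5 0; 2.5 0 -0.5 0; 2.5 0 -0.5 0")

```text
clock: 26.88
tcp_pos: [0.5979, 0.0034, 0.062]
orientation: [0.001, 1.0, -0.024, 0.001]
wrist_force: [-7.5, -1.0, 9.2]
finger_gap: 0.0148
```

```bash
python3 st.py|tail -1
```

```text
27.02 [0.59783 0.00339 0.06203] F [-7.8 -1.4  9. ] T [-0.18  1.74 -0.  ] toolz [ 0.0023 -0.0023]
```

Emit:
arm_command(steps="1 0 -0.5 0; 2.5 0 -0.5 0; 2.5 0 -0.5 0; 2.5 0 -0.5 0")

```text
clock: 27.52
tcp_pos: [0.5978, 0.0034, 0.0621]
orientation: [0.001, 1.0, -0.024, -0.001]
wrist_force: [-9.4, -1.0, 10.3]
finger_gap: 0.0148
```

```bash
python3 st.py|tail -1
```

```text
27.68 [0.59779 0.00339 0.06208] F [-9.5 -1.3 10.3] T [-0.15  1.53  0.02] toolz [-0.0019 -0.0025]
```

Emit:
arm_command(steps="0 0 -2 0; 0 0 -2 0; 0 0 -2 0; 0 0 -2 0")

```text
clock: 28.18
tcp_pos: [0.5977, 0.0034, 0.062]
orientation: [0.001, 1.0, -0.024, -0.0]
wrist_force: [-6.2, -1.0, 12.3]
finger_gap: 0.0151
```

```bash
python3 st.py
```

```text
28.18 [0.59773 0.00338 0.06201] F [-6.2 -1.  12.3] T [-0.    0.92  0.04] toolz [-0.001  -0.0027]
28.23 [0.59775 0.00336 0.06203] F [-6.3 -0.2 13.1] T [-0.01  0.95 -0.  ] toolz [-0.0009 -0.0028]
28.27 [0.59775 0.00338 0.06201] F [-5.8 -1.7 12.8] T [-0.01  0.91  0.06] toolz [-0.0009 -0.0028]
28.32 [0.59775 0.00337 0.06202] F [-5.6 -0.2 12.8] T [-0.04  0.89 -0.01] toolz [-0.0009 -0.0027]
```

Emit:
arm_command(steps="-0.7 0 -1.4 0; -0.7 0 -1.4 0; -0.7 0 -1.4 0; -0.7 0 -1.4 0")

```text
clock: 28.82
tcp_pos: [0.5978, 0.0033, 0.062]
orientation: [0.001, 1.0, -0.024, 0.001]
wrist_force: [-1.8, -0.2, 7.5]
finger_gap: 0.0148
```

```bash
python3 st.py; python3 look.py 10 scene top
python3 - <<'E'
from h import *
b=cv2.imread("pics/scene10.png")
cv2.imwrite("pics/c11.png",cv2.resize(b[140:300,180:460],None,fx=2.8,fy=2.8,interpolation=cv2.INTER_CUBIC))
E
```

```text
28.82 [0.59779 0.00333 0.06205] F [-1.8 -0.2  7.5] T [0.06 0.4  0.03] toolz [ 0.0011 -0.0029]
28.88 [0.59778 0.00337 0.06206] F [-2. -1.  9.] T [ 0.01  0.46 -0.  ] toolz [ 0.0011 -0.0028]
28.93 [0.59775 0.00337 0.06205] F [-1.7 -0.6  8.2] T [ 0.08  0.43 -0.02] toolz [ 0.001  -0.0028]
28.98 [0.59775 0.00337 0.06202] F [-2.1 -0.4  8.2] T [ 0.02  0.37 -0.01] toolz [ 0.001  -0.0028]
28.975 [0.5978 0.0034 0.062 ] [ 1.400e-03  9.997e-01 -2.440e-02  5.000e-04] [-2.14 -0.41  8.17] 0.014930579285318674
yaw -0.04874679707351857
```

View pics/c11.png

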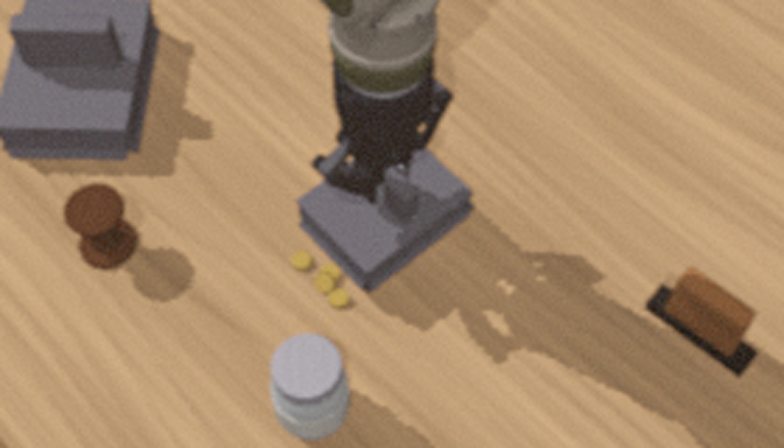

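Emit:
arm_command(steps="-0.2 0 -1.8 0; -0.2 0 -1.8 0; -0.2 0 -1.8 0; -0.2 0 -1.8 0")

```text
clock: 29.58
tcp_pos: [0.5978, 0.0034, 0.062]
orientation: [0.001, 1.0, -0.024, 0.001]
wrist_force: [-4.6, -1.2, 13.1]
finger_gap: 0.0145
```

```bash
python3 st.py
```

```text
29.57 [0.59779 0.00337 0.06202] F [-4.6 -1.2 13.1] T [ 0.01  0.91 -0.02] toolz [ 0.0023 -0.0029]
29.62 [0.59782 0.00334 0.06203] F [-4.9 -0.7 11.8] T [-0.02  0.99 -0.03] toolz [ 0.0023 -0.003 ]
29.68 [0.59782 0.00336 0.06205] F [-3.7 -1.2 11.6] T [0.03 0.98 0.01] toolz [ 0.0023 -0.0029]
29.73 [0.59779 0.00336 0.06201] F [-5.1 -0.2 11.4] T [0.04 0.99 0.04] toolz [ 0.0022 -0.0029]
```

Emit:
arm_command(steps="-0.4 0 -1.5 0; -0.4 0 -1.5 0; -0.4 0 -1.5 0; -0.4 0 -1.5 0; -0.4 0 -1.5 0")

```text
clock: 30.35
tcp_pos: [0.5978, 0.0034, 0.062]
orientation: [0.001, 1.0, -0.024, 0.002]
wrist_force: [-3.6, 0.9, 8.7]
finger_gap: 0.0151
```

```bash
python3 st.py
```

```text
30.35 [0.59781 0.00337 0.06203] F [-3.6  0.9  8.7] T [ 0.1   0.86 -0.01] toolz [ 0.0037 -0.003 ]
30.4 [0.59782 0.00335 0.06204] F [-2.9 -1.1  9.8] T [0.02 0.81 0.  ] toolz [ 0.0037 -0.003 ]
30.45 [0.59788 0.00337 0.06206] F [-2.9 -0.9  9.6] T [0.04 0.79 0.01] toolz [ 0.0038 -0.003 ]
30.5 [0.59784 0.00335 0.06204] F [-3.4 -1.3  8.9] T [0.09 0.78 0.03] toolz [ 0.0037 -0.003 ]
```

Emit:
arm_command(steps="1 0 -0.7 0; 2.2 0 -0.7 0; 2.2 0 -0.7 0; 2.2 0 -0.7 0")

```text
clock: 31.0
tcp_pos: [0.5978, 0.0033, 0.062]
orientation: [0.002, 1.0, -0.024, 0.0]
wrist_force: [-9.0, -1.1, 10.2]
finger_gap: 0.0147
```

Emit:
arm_command(steps="-0.3 0 -1.6 0; -0.3 0 -1.6 0; -0.3 0 -1.6 0; -0.3 0 -1.6 0")

```text
clock: 31.5
tcp_pos: [0.5978, 0.0034, 0.062]
orientation: [0.002, 1.0, -0.024, 0.001]
wrist_force: [-4.3, -2.3, 9.7]
finger_gap: 0.0146
```

```bash
python3 st.py
```

```text
31.5 [0.5978  0.00336 0.06204] F [-4.3 -2.3  9.7] T [ 0.1  0.7 -0. ] toolz [ 0.0014 -0.0033]
31.55 [0.59779 0.00334 0.06202] F [-3.4 -0.6  9.9] T [0.   0.74 0.02] toolz [ 0.0014 -0.0033]
31.6 [0.59779 0.00336 0.06203] F [-4.4 -1.7 10.2] T [0.04 0.67 0.01] toolz [ 0.0014 -0.0033]
31.65 [0.59779 0.00335 0.06203] F [-4.1 -0.5  9.6] T [ 0.03  0.77 -0.02] toolz [ 0.0014 -0.0033]
```

Level to about 0.2°, about 10 N down, and the height matches home. I'm handing in.

```bash
python3 -c "
from workcell import *
print(hand_in())"
```

```text
the job is handed in; nothing more can be done
None
```

The job is done and handed in at about 32 s. The cover is home on the block, with the gripper still holding the bar and pressing down at about 10 N.

- **Sweep:** I swept all four blanks off the +x end of the block with the scraper. They lie on the bench beside the block; one may rest partly on another, but well below the cover's rim. The scraper stands where I found it, and the jar and spool show unmoved in the last picture.
- **Cover:** I took the middle-sized of the three grey covers and pressed it on. Resistance rose to about 8–10 N, then fell away as it snapped. The tool height at the end is 62.0 mm, against 61.9 mm expected for home.
- **A fault I corrected:** The first pressing left the tool, and so the cover, tilted about 0.6°, with the +x side up roughly 1 mm. Pushing sideways against the block levelled it.
- **Last checks:** The tilt is now about 0.2° or less, roughly 0.2 mm at the rim. The wrist reads about 10 N down, plus about 1.6 N of cover weight at the seat. About 4 N of sideways load along x remains.
- **Not confirmed by camera:** The arm hides the cover from above, so "home all round" rests on the height, tilt and force readings and the oblique scene view.

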